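# Build the kiln stack for slumping a small glass dish

### The job

Set up the small slumping stack on the kiln shelf, one piece at a time from the bottom up: stand the square prop in the middle of the kiln shelf with its sides square to the shelf's sides, put the steel collar centrally on the prop, stand the mould with its foot down inside the collar so that it rests on the prop, and last lay the round glass blank flat and centred on the mould's rim. Set the glass down without dropping it, let go of everything, and leave the mixing cup, the dropper bottle and the tape roll where they are.

Things in the scene. Friction and masses are not known exactly. Their poses are not given: they have to be found in the camera images.
- kiln_shelf: pale grey square kiln shelf slab, 130 x 130 x 16 mm, fixed on the table, turned somewhat. Origin: centre of its underside (its top is 16 mm above it); x and y run parallel to its sides, z up.
- prop: sand-coloured square fireclay prop, 60 x 60 mm, 36 mm high, with a 24 mm hole down its middle, standing loose on the table; 0.18 kg. Origin: centre of its underside; x and y are square to its side faces, z up. It may stand either way round in quarter turns.
- collar: plain steel ring, outer diameter 64 mm, inner diameter 48 mm, 20 mm high, lying flat on the table; 0.12 kg. Origin: centre of its underside, z up along its axis. Round, so its yaw means nothing.
- mould: off-white bisque bowl mould, 48 mm high: a straight foot of 40 mm diameter up to 22 mm, flaring by 27 mm height to a straight-sided round body of 56 mm diameter that goes up to the rim at 48 mm (open bowl, wall 6 mm); stands foot down on the table; 0.12 kg. Grip it round the upper body. Its foot enters the collar with 4 mm to spare all round, and is 2 mm taller than the collar, so it rests on the prop. Origin: centre of the foot's underside, z up.
- blank: round disc of pale blue-grey glass, diameter 64 mm, 6 mm thick, lying flat, at the start, on a small pale grey round pedestal (42 mm diameter, 18 mm high, fixed on the table) so that its edge overhangs by about 11 mm all round; 0.045 kg. Origin: centre of its underside, z up. It is wider than the mould's rim (56 mm) and finally overhangs it by 4 mm all round.
- mix_cup: bystander: small pale open mixing cup, dark blue inside, 49 mm diameter, 31 mm high, standing loose. Origin: centre of its underside.
- dropper: bystander: small dropper bottle with a red top, 27 mm diameter, 86 mm high, standing loose beyond the kiln shelf. Origin: centre of its underside.
- tape: bystander: roll of blue masking tape lying flat, 77 mm diameter, 24 mm high, loose, near the mixing cup. Origin: centre of its underside.
Not all that is in view belongs to the job. What is shaped like the mould but brown or orange is not meant. What is shaped like the prop but green or yellow is not meant.

How it is judged:
By the outcome, as a careful person would: the job done as asked, in the order asked, and still so for the second after the job is handed in, with the robot touching nothing.
It also fails if it takes over 106 s, if anything falls off the work surface, if the arm or the gripper's body presses on something with over 40 N, if the wrist force passes 120 N, or if a joint passes its speed limit or range.

### The arm

A 7-joint arm with a two-finger parallel gripper is mounted at the origin on the work surface; the furniture and walls round the work are solid. World frame = base frame: x ahead of the robot, y to its left, z up, the work surface at z = 0. Lengths are in m, angles in rad, forces in N, time in s.
With the tool pointing down it reaches from about 0.425 to 0.875 m from the base axis. Payload 8.4 kg.
Tool frame: the origin (TCP) lies at the very end of the fingers, on their centre line; the grasp point (between the pads) lies 19 mm behind it; z points along the fingers, y is the line along which they close (so a half turn about z gives the same grasp; the last joint's range is limited). The gripper opens to 85 mm and grips with 20 to 120 N. Pads are 22 mm wide; open, the fingers measure 114 mm over their backs; the gripper's body (76 mm by 85 mm) begins 54 mm behind the grasp point. The pads swing forward as they close: fully open they stand 13 mm farther back than shut.
Start: joints at [-1.23, 0.333, 0.04, 1.465, -0.013, 1.343, -0.059], TCP at [0.277, 0.588, 0.231] pointing down, gripper open.
Joint ranges: [-2.58, 2.58], [-0.38, 2.09], [-1.3, 1.39], [0.25, 2.4], [-1.5, 4.64], [0.08, 2.09], [-2.65, 2.65]. Speed limits (rad/s): [2.22, 2.22, 2.79, 2.79, 3.14, 3.14, 3.14].

### API

Orientations are given as [roll, pitch, yaw] about the fixed x, y, z axes, in that order (R = Rz(yaw) Ry(pitch) Rx(roll)).
In Python, from workcell import * gives the robot as it stands. The module is installed in compiled form; this text tells all that it offers.
- The arm moves only by the tool apply_moves, never from a script. Its argument "steps" is a list that holds one entry, the list of rows, each a list of 7 numbers: the shift along the tool's x, y, z in cm, then the turn, a rotation vector about the tool's x, y, z in rad, then the finger opening in cm, from 0 to 8.54. A call has 1 to 20 rows; each row is the pose to reach, as a shift and turn from the pose commanded when the call began, along the tool's axes at that moment; what a row does not reach only later rows make up. A row lasts 1/10 s, in which the tool goes at most 50 mm and 8.59 degrees, less where a joint would pass 70% of its speed; a pose out of reach is approached as far as the arm can. A call with a gripper value outside its range is refused whole. The fingers move at their own pace and stop on an object; "newtons" is the grip in N (left out, the last holds). Time passes only in rows, so rows that repeat a pose let the fingers close. It gives the time, the measured TCP pose, the force, the opening and the grip force at its end, in the units of the state.
- get_state(): the state, without advancing time (a new reading comes with each control period).
- read_camera(name): name is "side" or "top" or "wrist"; returns a dict with "color" (400x640x3 uint8, blue, green, red), "z_map" (400x640 float32, m along the optical axis (not along the pixel's ray), 0 where there is no reading), "camera_matrix" (3x3 intrinsics, pixels), "dist_coeffs" ([k1, k2, p1, p2, k3] as OpenCV has them; the pictures are not rectified), "extrinsics" (4x4, takes a point from camera to world coordinates); the wrist camera has in their place "T_tool_cam" (4x4, takes a point from camera to tool coordinates, whose origin is the TCP and whose axes are the flange's). Camera axes: x right, y down, z forward; pixel columns grow to the right and rows downward; lengths in m; the calibration is good to about 2 mm. A picture is of the moment at which its call begins: read the wrist's pose just before it.
- job_done(): hands the job in; it is judged then, once.
The state is a dict: "time_s": time; "joint_pos": joint angles; "joint_vel": joint speeds; "effort": joint torques, N m; "tcp_pos": TCP position; "ee_rot": TCP orientation; "wrist_force": force on the tool from outside, world axes, zero at the start; "torque": the same for the moment, N m; "opening": finger opening in m; "grip_force": force on a finger pad.
Only numpy, scipy, OpenCV 4.12 (cv2) and the standard library are available. Lean on these libraries where they do the work, as an engineer would, in place of code of your own. Each camera call takes 0.05 s, during which the arm holds its last target. There are 200 camera calls.

## Working session

There is one attempt and no reset: what is moved stays moved. The work goes in short steps, Python scripts to look and compute and a tool call to move; the robot and the scene stay as the last step left them, time stands still between calls to the robot, and variables do not carry over. Pictures are saved under pics/ and viewed, at most 14 in all, crops included, and the job is handed in when it is done.

Besides the shell and the picture viewer there is one more tool, called as name(argument=value, ...) on one line, values as JSON. apply_moves: Moves the arm, as the interface text tells. Its arguments: {"type":"object","properties":{"steps":{"type":"array","items":{"type":"array","items":{"type":"array","items":{"type":"number"}}}},"newtons":{"type":"number"}},"required":["steps"]}

```bash
mkdir -p pics; cat > h.py <<'E'
from workcell import *
import numpy as np, cv2
from scipy.spatial.transform import Rotation as R
def tool():
    s=get_state(); T=np.eye(4); T[:3,:3]=R.from_euler('xyz',s['ee_rot']).as_matrix(); T[:3,3]=s['tcp_pos']; return T,s
def cam(name):
    T,s=tool(); c=read_camera(name)
    c['E']=T@np.array(c['T_tool_cam']) if name=='wrist' else np.array(c['extrinsics'])
    return c
def rays(c,uv):
    p=cv2.undistortPoints(np.asarray(uv,float).reshape(-1,1,2),np.array(c['camera_matrix']),np.array(c['dist_coeffs'])).reshape(-1,2)
    return np.c_[p,np.ones(len(p))]
def onz(c,uv,z):
    d=rays(c,uv)@c['E'][:3,:3].T; o=c['E'][:3,3]
    return o+d*((z-o[2])/d[:,2])[:,None]
def cloud(c):
    v,u=np.mgrid[0:400,0:640]; r=rays(c,np.c_[u.ravel(),v.ravel()])
    z=c['z_map'].ravel(); P=(r*z[:,None])@c['E'][:3,:3].T+c['E'][:3,3]; P[z<=0]=np.nan
    return P.reshape(400,640,3)
E
python3 - <<'E'
from h import *
ims=[]
for n in['top','side']:
    c=cam(n); cv2.imwrite(f'pics/{n}0.png',c['color']); print(n,c['E'].round(3).tolist(),np.array(c['camera_matrix']).round(0).tolist())
    np.savez(f'{n}0.npz',**{k:np.array(v) for k,v in c.items()})
s=get_state(); print({k:np.round(v,3).tolist() for k,v in s.items()})
E
```

```text
top [[-0.009, -0.975, 0.222, 0.295], [-1.0, 0.008, -0.007, -0.063], [0.005, -0.222, -0.975, 1.205], [0.0, 0.0, 0.0, 1.0]] [[431.0, 0.0, 324.0], [0.0, 431.0, 188.0], [0.0, 0.0, 1.0]]
side [[-0.999, 0.008, 0.037, 0.525], [-0.031, 0.424, -0.905, 0.803], [-0.023, -0.905, -0.424, 0.455], [0.0, 0.0, 0.0, 1.0]] [[387.0, 0.0, 317.0], [0.0, 387.0, 199.0], [0.0, 0.0, 1.0]]
{'time_s': 0.1, 'joint_pos': [-1.23, 0.334, 0.04, 1.466, -0.013, 1.343, -0.059], 'joint_vel': [0.001, 0.0, 0.001, -0.002, -0.0, 0.0, 0.001], 'effort': [0.005, -66.002, 1.371, -40.646, 0.017, 0.009, -0.0], 'tcp_pos': [0.277, 0.588, 0.231], 'ee_rot': [-3.14, 0.0, 2.702], 'wrist_force': [0.483, 0.732, 0.97], 'torque': [0.016, -0.024, 0.013], 'grip_force': 0.0, 'opening': 0.085}
```

View pics/top0.png

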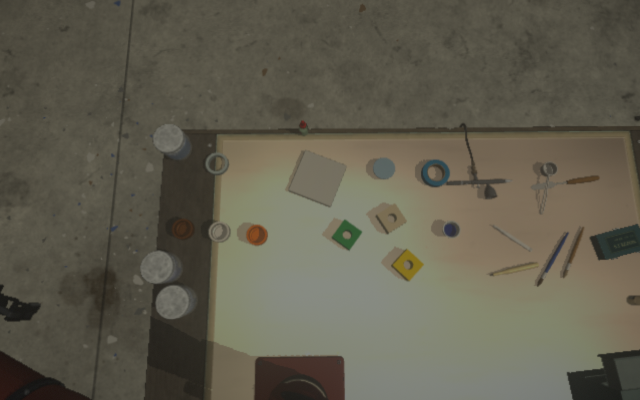

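View pics/side0.png

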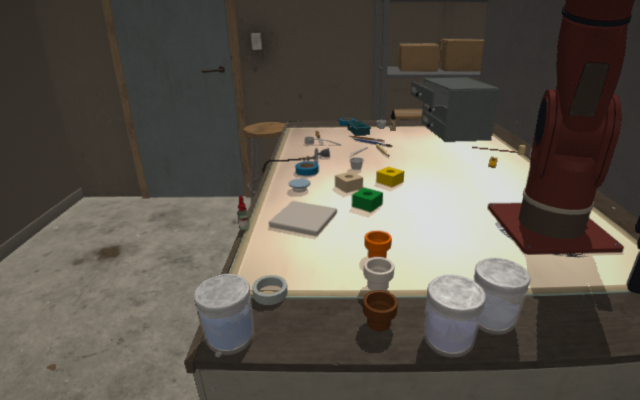

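The top view shows the shelf (317,178), prop (389,218), collar (217,163), off-white mould (220,231) between brown (181,228) and orange (257,235) decoys, and the blank (384,168). The dropper is at (304,127), the tape at (435,173) and the cup at (451,229). The side view agrees and shows three jars beside the collar and mould.

```bash
python3 - <<'E'
from h import *
c=dict(np.load('top0.npz')); P=cloud(c)
for n,u,v,z in[('shelf',317,178,.016),('prop',389,218,.036),('collar',217,163,.02),('mould',220,231,.048),('brown',181,228,.048),('orange',257,235,.048),('blank',384,168,.024),('tape',435,173,.024),('cup',451,229,.031),('dropper',304,127,.086),('green',346,235,.036),('jar1',172,140,.1),('jar2',160,267,.1),('jar3',175,302,.1),('tooltable',270,150,0)]:
    p=onz(c,[(u,v)],z)[0]; w=P[v-2:v+3,u-2:u+3,2]
    W=P[v-14:v+15,u-14:u+15,2]
    print(n,p.round(3),'depth z med',np.nanmedian(w).round(3),'max near',np.nanpercentile(W,97).round(3),'r',np.hypot(p[0],p[1]).round(3))
# shelf & blank & prop masks by height
def rect(z0,z1,u,v,r):
    m=((P[...,2]>z0)&(P[...,2]<z1)).astype(np.uint8); k=np.zeros_like(m); cv2.circle(k,(u,v),r,1,-1); q=P[(m*k)>0]; return cv2.minAreaRect(q[:,:2].astype(np.float32)),len(q)
print(rect(.010,.022,317,178,36)); print(rect(.028,.042,389,218,20)); print(rect(.018,.03,384,168,16)); print(rect(.014,.026,217,163,16)); print(rect(.04,.055,220,231,14))
w=cam('wrist'); print(np.array(w['T_tool_cam']).round(3).tolist(),np.array(w['camera_matrix']).round(0).tolist()); cv2.imwrite('pics/w0.png',w['color'])
E
```

```text
shelf [ 0.594 -0.05   0.016] depth z med 0.017 max near 0.021 r 0.596
prop [ 0.474 -0.247  0.036] depth z med 0.002 max near 0.04 r 0.535
collar [0.639 0.235 0.02 ] depth z med -0.0 max near 0.023 r 0.681
mould [0.441 0.211 0.048] depth z med 0.022 max near 0.049 r 0.489
brown [0.45  0.316 0.048] depth z med 0.022 max near 0.049 r 0.55
orange [0.43  0.111 0.048] depth z med 0.021 max near 0.05 r 0.444
blank [ 0.62  -0.241  0.024] depth z med 0.024 max near 0.028 r 0.665
tape [ 0.604 -0.384  0.024] depth z med 0.002 max near 0.028 r 0.716
cup [ 0.443 -0.416  0.031] depth z med 0.011 max near 0.032 r 0.608
dropper [ 0.721 -0.016  0.086] depth z med 0.05 max near 0.065 r 0.721
green [ 0.429 -0.128  0.036] depth z med 0.0 max near 0.04 r 0.448
jar1 [0.681 0.338 0.1  ] depth z med 0.099 max near 0.103 r 0.76
jar2 [0.345 0.345 0.1  ] depth z med 0.099 max near 0.102 r 0.488
jar3 [0.26  0.301 0.1  ] depth z med 0.098 max near 0.102 r 0.398
tooltable [0.684 0.087 0.   ] depth z med 0.001 max near 0.005 r 0.689
(((0.5974308848381042, -0.050595350563526154), (0.13024982810020447, 0.1306329220533371), 67.42218017578125), 1987)
(((0.4771019220352173, -0.25399476289749146), (0.05977432802319527, 0.0615430623292923), 31.653594970703125), 431)
(((0.6219066381454468, -0.23933035135269165), (0.06025620549917221, 0.0632009208202362), 86.93807983398438), 381)
(((0.6419601440429688, 0.23709923028945923), (0.06301639974117279, 0.059964146465063095), 45.009098052978516), 185)
(((0.43931686878204346, 0.21421098709106445), (0.05348813533782959, 0.05175599083304405), 44.841732025146484), 146)
[[0.0, -0.957, -0.289, 0.074], [1.0, 0.0, 0.001, 0.0], [-0.001, -0.289, 0.957, -0.142], [0.0, 0.0, 0.0, 1.0]] [[329.0, 0.0, 322.0], [0.0, 329.0, 201.0], [0.0, 0.0, 1.0]]
```

View pics/w0.png

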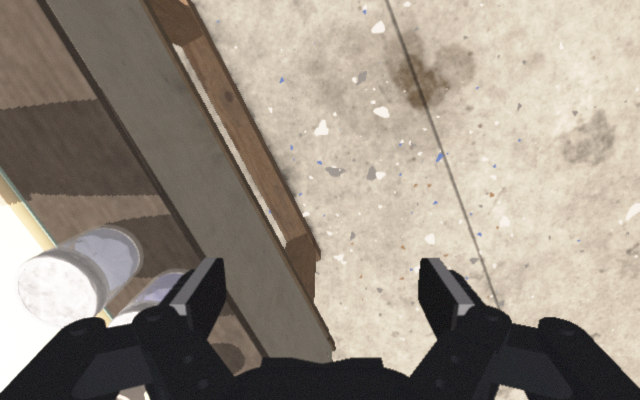

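```bash
cat >> h.py <<'E'
def rows(*tg):
    T,s=tool(); print('t',round(s['time_s'],1),'tcp',np.round(s['tcp_pos'],4),'yaw',round(np.degrees(s['ee_rot'][2]),2),'open',round(s['opening'],4),'F',np.round(s['wrist_force'],1),'grip',round(float(s['grip_force']),1))
    for x,y,z,yaw in tg:
        d=T[:3,:3].T@(np.array([x,y,z])-T[:3,3])*100
        rv=(R.from_matrix(T[:3,:3].T)*R.from_euler('xyz',[np.pi,0,np.radians(yaw)])).as_rotvec()
        print(np.round(d,2).tolist(),np.round(rv,3).tolist())
E
python3 - <<'E'
from h import *
rows((.52,.18,.29,100),(.53,-.13,.29,75))
w=cam('wrist'); Q=cloud(w); T,_=tool()
P=(Q.reshape(-1,3)-T[:3,3])@T[:3,:3]; P=P.reshape(400,640,3)
m=(P[...,2]>-.06)&(P[...,2]<.03)&(abs(P[...,0])<.03)
for sg in(-1,1):
    q=P[m&(P[...,1]*sg>0)]; print(len(q),np.nanpercentile(q,[0,1,50,99,100],axis=0).round(4).tolist())
for u,v in[(215,265),(225,280),(205,310),(425,265),(420,285),(440,300)]: print(u,v,P[v,u].round(4))
E
```

```text
t 0.1 tcp [0.2766 0.5878 0.2306] yaw 154.8 open 0.0853 F [ 0.4 -0.9  0.1] grip 0.0
[-39.39, -26.54, -5.9] [-0.001, 0.001, 0.956]
[-53.49, -54.17, -5.86] [-0.001, 0.001, 1.393]
3951 [[-0.0107, -0.0721, -0.06], [-0.0094, -0.0667, -0.0599], [0.0082, -0.0436, -0.0404], [0.0144, -0.0418, -0.0146], [0.0152, -0.0407, -0.0122]]
3946 [[-0.0106, 0.0413, -0.06], [-0.0095, 0.0429, -0.0598], [0.0082, 0.0446, -0.0404], [0.0145, 0.0678, -0.0147], [0.0153, 0.0747, -0.0125]]
215 265 [ 0.0112 -0.0425 -0.0228]
225 280 [-0.0013 -0.0423 -0.0129]
205 310 [ 0.0012 -0.0422 -0.0386]
425 265 [ 0.0103  0.0429 -0.0211]
420 285 [-0.0021  0.0434 -0.0159]
440 300 [ 0.0053  0.0436 -0.0384]
```

apply_moves(steps=[[[-39.4,-26.5,-5.9,0,0,0.956,8.5],[-39.4,-26.5,-5.9,0,0,0.956,8.5],[-39.4,-26.5,-5.9,0,0,0.956,8.5],[-39.4,-26.5,-5.9,0,0,0.956,8.5],[-39.4,-26.5,-5.9,0,0,0.956,8.5],[-39.4,-26.5,-5.9,0,0,0.956,8.5],[-39.4,-26.5,-5.9,0,0,0.956,8.5],[-39.4,-26.5,-5.9,0,0,0.956,8.5],[-39.4,-26.5,-5.9,0,0,0.956,8.5],[-39.4,-26.5,-5.9,0,0,0.956,8.5],[-39.4,-26.5,-5.9,0,0,0.956,8.5],[-39.4,-26.5,-5.9,0,0,0.956,8.5],[-39.4,-26.5,-5.9,0,0,0.956,8.5],[-39.4,-26.5,-5.9,0,0,0.956,8.5]]])

```text
time_s: 1.6
tcp_pos: [0.5197, 0.182, 0.29]
ee_rot: [-3.141, -0.0, 1.748]
wrist_force: [0.2, -0.2, -0.4]
opening: 0.085
grip_force: 0.0
```

```bash
cat >> h.py <<'E'
def find(P,x,y,r,z0,z1):
    q=P.reshape(-1,3); q=q[(np.hypot(q[:,0]-x,q[:,1]-y)<r)&(q[:,2]>z0)&(q[:,2]<z1)]
    (cx,cy),(w,h),a=cv2.minAreaRect(q[:,:2].astype(np.float32))
    (ex,ey),er=cv2.minEnclosingCircle(q[:,:2].astype(np.float32))
    print(len(q),'rect',np.round([cx,cy,w,h],4),round(a,2),'circ',np.round([ex,ey,er],4),'z',np.median(q[:,2]).round(4))
E
python3 - <<'E'
from h import *
w=cam('wrist'); cv2.imwrite('pics/w1.png',w['color']); P=cloud(w)
find(P,.642,.237,.045,.012,.026); find(P,.439,.214,.045,.04,.055)
rows((.52,-.15,.29,75))
E
```

```text
1044 rect [0.6394 0.2391 0.0627 0.0631] 18.04 circ [0.6398 0.2392 0.032 ] z 0.0197
789 rect [0.4407 0.2171 0.055  0.0549] 30.15 circ [0.4403 0.2171 0.028 ] z 0.0474
t 1.6 tcp [0.5198 0.1818 0.2901] yaw 100.15 open 0.0852 F [-0.3  0.1 -1.4] grip 0.0
[-32.67, -5.83, 0.01] [-0.0, 0.0, 0.439]
```

View pics/w1.png

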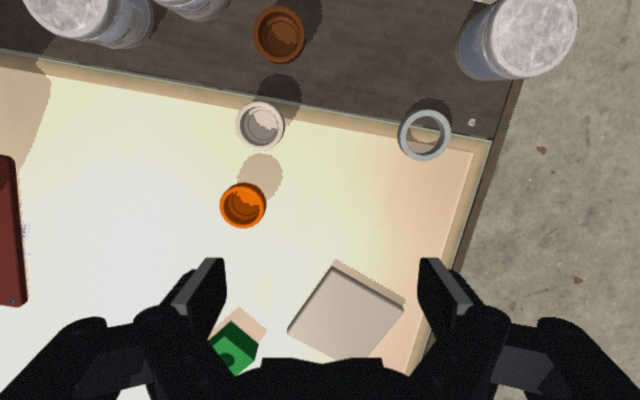

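The wrist view shows the mould at (260,125) and the collar at (424,135). Their sizes and heights fit the task text.

apply_moves(steps=[[[-32.7,-5.8,0,0,0,0.439,8.5],[-32.7,-5.8,0,0,0,0.439,8.5],[-32.7,-5.8,0,0,0,0.439,8.5],[-32.7,-5.8,0,0,0,0.439,8.5],[-32.7,-5.8,0,0,0,0.439,8.5],[-32.7,-5.8,0,0,0,0.439,8.5],[-32.7,-5.8,0,0,0,0.439,8.5],[-32.7,-5.8,0,0,0,0.439,8.5],[-32.7,-5.8,0,0,0,0.439,8.5],[-32.7,-5.8,0,0,0,0.439,8.5]]])

```text
time_s: 2.65
tcp_pos: [0.5206, -0.1497, 0.2901]
ee_rot: [-3.141, -0.0, 1.309]
wrist_force: [-0.6, -0.2, -0.0]
opening: 0.0849
grip_force: 0.0
```

```bash
python3 - <<'E'
from h import *
w=cam('wrist'); cv2.imwrite('pics/w2.png',w['color']); P=cloud(w)
find(P,.597,-.05,.1,.010,.022); find(P,.477,-.254,.05,.03,.042); find(P,.622,-.239,.045,.02,.03)
rows((.477,-.254,.15,31.6),(.477,-.254,.003,31.6))
E
```

```text
12750 rect [ 0.5956 -0.0488  0.1301  0.1305] 67.83 circ [ 0.5956 -0.0491  0.0897] z 0.0158
1760 rect [ 0.4749 -0.2522  0.0611  0.0606] 31.93 circ [ 0.4749 -0.2516  0.0419] z 0.0358
1775 rect [ 0.6193 -0.238   0.0625  0.063 ] 14.14 circ [ 0.6193 -0.238   0.0321] z 0.0239
t 2.7 tcp [ 0.5206 -0.1496  0.2902] yaw 75.04 open 0.0848 F [0.2 0.6 0.4] grip 0.0
[-11.22, -1.51, 14.01] [-0.001, -0.0, 0.758]
[-11.22, -1.5, 28.71] [-0.001, -0.0, 0.758]
```

View pics/w2.png

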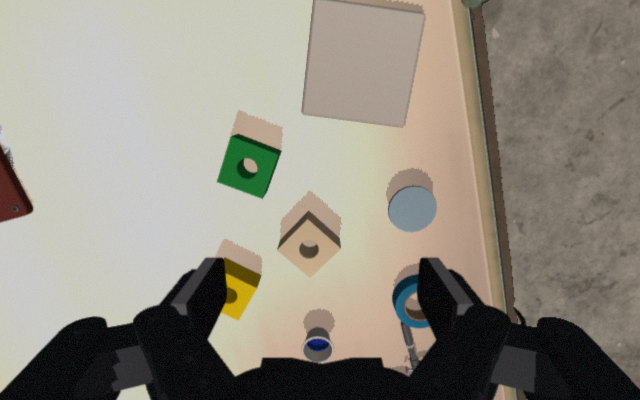

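The shelf (365,62), the sand prop (310,245) and the blank (412,208) are all clear. Their sizes and heights match to about 1 mm.

apply_moves(steps=[[[-11.1,-1.76,15,0,0,0.753,8.5],[-11.1,-1.76,15,0,0,0.753,8.5],[-11.1,-1.76,15,0,0,0.753,8.5],[-11.1,-1.76,15,0,0,0.753,8.5],[-11.1,-1.76,15,0,0,0.753,8.5],[-11.1,-1.76,15,0,0,0.753,8.5],[-11.1,-1.76,15,0,0,0.753,8.5],[-11.1,-1.76,15,0,0,0.753,8.5],[-11.1,-1.76,19,0,0,0.753,8.5]]])

```text
time_s: 3.6
tcp_pos: [0.4786, -0.2547, 0.1044]
ee_rot: [3.135, -0.007, 0.559]
wrist_force: [1.6, 0.4, -0.5]
opening: 0.0849
grip_force: 0.0
```

```bash
python3 - <<'E'
from h import *
w=cam('wrist');  P=cloud(w)
find(P,.475,-.252,.05,.03,.042)
rows((.4749,-.252,.003,31.9))
E
```

```text
6649 rect [ 0.4745 -0.2522  0.0611  0.0603] 31.7 circ [ 0.4749 -0.2523  0.0422] z 0.0358
t 3.6 tcp [ 0.474  -0.252   0.0962] yaw 32.05 open 0.085 F [-4.2  4.8 -6.1] grip 0.0
[0.08, 0.06, 9.32] [-0.002, 0.0, 0.003]
```

apply_moves(steps=[[[0.05,0.03,4,0,0,0,8.5],[0.05,0.03,7,0,0,0,8.5],[0.05,0.03,9,0,0,0,8.5],[0.05,0.03,9.2,0,0,0,8.5],[0.05,0.03,9.2,0,0,0,8.5],[0.05,0.03,9.2,0,0,0,5],[0.05,0.03,9.2,0,0,0,5],[0.05,0.03,9.2,0,0,0,5],[0.05,0.03,9.2,0,0,0,5],[0.05,0.03,9.2,0,0,0,5],[0.05,0.03,9.2,0,0,0,5],[0.05,0.03,9.2,0,0,0,5],[0.05,0.03,9.2,0,0,0,5]]], newtons=40)

```text
time_s: 4.95
tcp_pos: [0.4759, -0.2542, 0.0099]
ee_rot: [3.14, -0.002, 0.554]
wrist_force: [-1.3, 1.4, 7.0]
opening: 0.0593
grip_force: 42.2
```

```bash
python3 - <<'E'
from h import *
rows((.475,-.252,.12,31.9),(.5956,-.0489,.12,67.8),(.5956,-.0489,.04,67.8))
E
```

```text
t 5.0 tcp [ 0.4759 -0.2542  0.0099] yaw 31.76 open 0.0593 F [-1.3  1.4  7. ] grip 42.2
[0.06, -0.22, -11.01] [0.001, -0.002, -0.002]
[21.01, -11.14, -10.99] [0.002, -0.001, -0.629]
[20.99, -11.15, -2.99] [0.002, -0.001, -0.629]
```

apply_moves(steps=[[[0,0,-2,0,0,0,5],[0,0,-6,0,0,0,5],[0,0,-11,0,0,0,5],[0,0,-11,0,0,0,5],[0,0,-11,0,0,0,5],[0,0,-11,0,0,0,5]]])

```text
time_s: 5.55
tcp_pos: [0.4743, -0.2534, 0.1176]
ee_rot: [-3.14, 0.0, 0.554]
wrist_force: [-0.4, 1.1, -2.6]
opening: 0.0592
grip_force: 45.6
```

```bash
python3 - <<'E'
from h import *
w=cam('wrist'); cv2.imwrite('pics/w3.png',w['color']); P=cloud(w); T,_=tool()
q=(P.reshape(-1,3)-T[:3,3])@T[:3,:3]; 
for lo,hi in [(-.04,.02)]:
    m=(abs(q[:,0])<.036)&(abs(q[:,1])<.029)&(q[:,2]>lo)&(q[:,2]<hi); a=q[m]; print(len(a),np.percentile(a,[0,2,50,98,100],axis=0).round(4).tolist())
    A=np.c_[a[:,:2],np.ones(len(a))]; med=np.median(a[:,2]); k=abs(a[:,2]-med)<.006; print(np.linalg.lstsq(A[k],a[k,2],rcond=None)[0].round(4)); print(cv2.minAreaRect(a[k][:,:2].astype(np.float32)))
rows((.5956,-.0489,.12,67.8),(.5956,-.0489,.05,67.8))
E
```

```text
22360 [[-0.0306, -0.029, -0.04], [-0.0278, -0.0278, -0.0277], [0.0074, 0.0007, -0.026], [0.0305, 0.0287, 0.0053], [0.0309, 0.029, 0.0112]]
[ 0.0061 -0.0021 -0.026 ]
((0.0001565776765346527, 1.691281795501709e-06), (0.061441820114851, 0.05799379572272301), 0.015735233202576637)
t 5.6 tcp [ 0.474  -0.2535  0.1173] yaw 31.74 open 0.0591 F [-0.2 -0.8 -2.5] grip 45.6
[21.1, -11.0, -0.28] [-0.002, 0.001, -0.629]
[21.11, -10.99, 6.72] [-0.002, 0.001, -0.629]
```

View pics/w3.png

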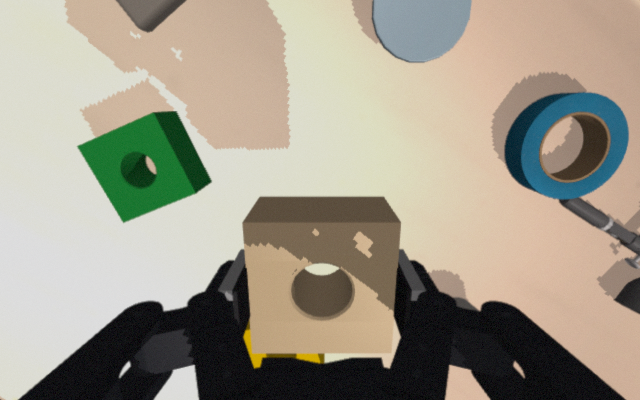

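The prop is held square, with its top face centred at (322,290). Next I carry it over the shelf.

apply_moves(steps=[[[21.1,-11,0,0,0,-0.629,5],[21.1,-11,0,0,0,-0.629,5],[21.1,-11,0,0,0,-0.629,5],[21.1,-11,0,0,0,-0.629,5],[21.1,-11,0,0,0,-0.629,5],[21.1,-11,0,0,0,-0.629,5],[21.1,-11,0,0,0,-0.629,5],[21.1,-11,4,0,0,-0.629,5],[21.1,-11,6,0,0,-0.629,5],[21.1,-11,6,0,0,-0.629,5],[21.1,-11,6,0,0,-0.629,5],[21.1,-11,6,0,0,-0.629,5],[21.1,-11,6,0,0,-0.629,5]]])

```text
time_s: 6.9
tcp_pos: [0.5972, -0.05, 0.0597]
ee_rot: [3.14, -0.001, 1.182]
wrist_force: [0.1, -0.8, -1.0]
opening: 0.0591
grip_force: 45.4
```

```bash
python3 - <<'E'
from h import *
rows((.5956,-.0489,.027,67.8))
E
```

```text
t 6.9 tcp [ 0.5972 -0.05    0.0597] yaw 67.74 open 0.0591 F [ 0.1 -0.8 -1. ] grip 45.4
[0.03, -0.2, 3.27] [0.002, -0.001, -0.001]
```

apply_moves(steps=[[[0.03,-0.2,1,0,0,0,5],[0.03,-0.2,2,0,0,0,5],[0.03,-0.2,2.7,0,0,0,5],[0.03,-0.2,2.9,0,0,0,5],[0.03,-0.2,2.9,0,0,0,5],[0.03,-0.2,2.9,0,0,0,5]]])

```text
time_s: 7.5
tcp_pos: [0.5949, -0.0487, 0.0294]
ee_rot: [3.141, 0.0, 1.183]
wrist_force: [-0.0, 0.6, -1.1]
opening: 0.059
grip_force: 45.6
```

```bash
python3 - <<'E'
from h import *
rows((.5956,-.0489,.026,67.8))
c=cam('wrist'); P=cloud(c); T,_=tool(); find(P,T[0,3],T[1,3],.038,T[2,3]+.018,T[2,3]+.032)
E
```

```text
t 7.5 tcp [ 0.5949 -0.0487  0.0294] yaw 67.76 open 0.059 F [-0.   0.6 -1.1] grip 45.6
[0.01, 0.08, 0.34] [0.0, 0.0, -0.001]
18500 rect [ 0.5947 -0.0479  0.0612  0.0718] 67.2 circ [ 0.5949 -0.0487  0.0381] z 0.0552
```

apply_moves(steps=[[[0.01,0.06,0.2,0,0,0,5],[0.01,0.06,0.35,0,0,0,5],[0.01,0.06,0.4,0,0,0,5],[0.01,0.06,0.4,0,0,0,5],[0.01,0.06,0.4,0,0,0,5]]])

```text
time_s: 8.05
tcp_pos: [0.5956, -0.0487, 0.026]
ee_rot: [3.141, -0.001, 1.183]
wrist_force: [-2.5, 0.9, 6.8]
opening: 0.0595
grip_force: 46.4
```

Contact is made, so I release and rise.

apply_moves(steps=[[[0,0,0,0,0,0,8.5],[0,0,0,0,0,0,8.5],[0,0,0,0,0,0,8.5],[0,0,0,0,0,0,8.5],[0,0,0,0,0,0,8.5],[0,0,-2,0,0,0,8.5],[0,0,-6,0,0,0,8.5],[0,0,-12,0,0,0,8.5],[0,0,-16,0,0,0,8.5],[0,0,-16,0,0,0,8.5],[0,0,-16,0,0,0,8.5],[0,0,-16,0,0,0,8.5],[0,0,-16,0,0,0,8.5]]])

```text
time_s: 9.35
tcp_pos: [0.5945, -0.0485, 0.1839]
ee_rot: [-3.139, 0.001, 1.183]
wrist_force: [-0.1, 0.4, 0.5]
opening: 0.0848
grip_force: 0.0
```

```bash
python3 - <<'E'
from h import *
c=cam('wrist'); P=cloud(c); find(P,.5956,-.0488,.05,.045,.06); find(P,.5956,-.0488,.1,.011,.021)
np.savez('dbg.npz',P=P)
rows((.6397,.2392,.18,90),(.6397,.2392,.08,90))
E
```

```text
4217 rect [ 0.5952 -0.0478  0.0604  0.0602] 67.69 circ [ 0.5953 -0.0475  0.0422] z 0.0518
12509 rect [ 0.5954 -0.0488  0.129   0.1303] 67.79 circ [ 0.5958 -0.0483  0.0895] z 0.0157
t 9.4 tcp [ 0.5946 -0.0486  0.184 ] yaw 67.76 open 0.0846 F [-0.6  0.1  0.3] grip 0.0
[28.35, -6.72, 0.38] [-0.002, 0.001, -0.388]
[28.36, -6.7, 10.38] [-0.002, 0.001, -0.388]
```

apply_moves(steps=[[[28.4,-6.7,0.4,0,0,-0.388,8.5],[28.4,-6.7,0.4,0,0,-0.388,8.5],[28.4,-6.7,0.4,0,0,-0.388,8.5],[28.4,-6.7,0.4,0,0,-0.388,8.5],[28.4,-6.7,0.4,0,0,-0.388,8.5],[28.4,-6.7,0.4,0,0,-0.388,8.5],[28.4,-6.7,0.4,0,0,-0.388,8.5],[28.4,-6.7,4,0,0,-0.388,8.5],[28.4,-6.7,8,0,0,-0.388,8.5],[28.4,-6.7,10.4,0,0,-0.388,8.5],[28.4,-6.7,10.4,0,0,-0.388,8.5],[28.4,-6.7,10.4,0,0,-0.388,8.5],[28.4,-6.7,10.4,0,0,-0.388,8.5]]])

```text
time_s: 10.7
tcp_pos: [0.6419, 0.2396, 0.0831]
ee_rot: [3.139, -0.001, 1.571]
wrist_force: [0.5, -0.6, 0.3]
opening: 0.0848
grip_force: 0.0
```

```bash
python3 - <<'E'
from h import *
c=cam('wrist'); cv2.imwrite('pics/w4.png',c['color']); P=cloud(c); find(P,.6397,.2392,.045,.014,.026)
rows((.6397,.2392,.001,90))
E
```

```text
3206 rect [0.6398 0.2396 0.0628 0.0629] 20.04 circ [0.6397 0.2394 0.032 ] z 0.0196
t 10.8 tcp [0.6419 0.2397 0.0833] yaw 89.99 open 0.0851 F [-0.4  0.5  0.2] grip 0.0
[-0.06, -0.24, 8.23] [0.002, -0.001, -0.0]
```

View pics/w4.png

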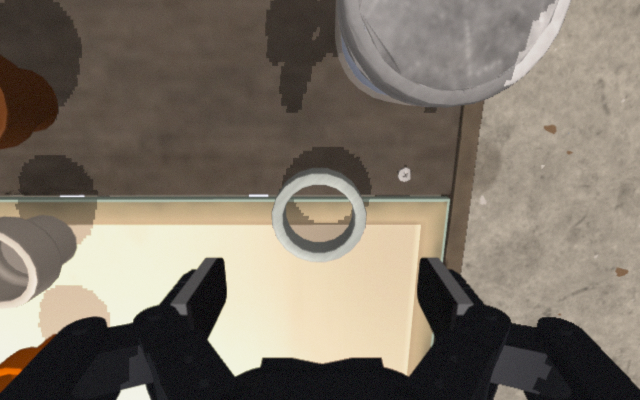

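The collar is centred between the fingers at (320,215), and the jar is clear behind it.

apply_moves(steps=[[[-0.05,-0.24,3,0,0,0,8.5],[-0.05,-0.24,6,0,0,0,8.5],[-0.05,-0.24,7.6,0,0,0,8.5],[-0.05,-0.24,8,0,0,0,8.5],[-0.05,-0.24,8,0,0,0,8.5],[-0.05,-0.24,8,0,0,0,8.5],[-0.05,-0.24,8,0,0,0,8.5]]])

```text
time_s: 11.45
tcp_pos: [0.6393, 0.2394, 0.0029]
ee_rot: [3.14, -0.001, 1.571]
wrist_force: [0.5, -0.3, 0.9]
opening: 0.0853
grip_force: 0.0
```

```bash
python3 - <<'E'
from h import *
rows((.6397,.2394,.001,90))
E
```

```text
t 11.4 tcp [0.6393 0.2394 0.0029] yaw 90.0 open 0.0853 F [ 0.5 -0.3  0.9] grip 0.0
[0.0, 0.04, 0.19] [0.002, -0.001, -0.0]
```

Now I close on the collar, lift it and carry it to a hover over the prop.

apply_moves(steps=[[[0,0.04,0.1,0,0,0,5.5],[0,0.04,0.1,0,0,0,5.5],[0,0.04,0.1,0,0,0,5.5],[0,0.04,0.1,0,0,0,5.5],[0,0.04,0.1,0,0,0,5.5],[0,0.04,0.1,0,0,0,5.5],[0,0.04,0.1,0,0,0,5.5],[0,0.04,0.1,0,0,0,5.5],[0,0.04,-2,0,0,0,5.5],[0,0.04,-7,0,0,0,5.5],[0,0.04,-13,0,0,0,5.5],[0,0.04,-13,0,0,0,5.5],[0,0.04,-13,0,0,0,5.5],[0,0.04,-13,0,0,0,5.5]]], newtons=35)

```text
time_s: 12.85
tcp_pos: [0.6379, 0.239, 0.1299]
ee_rot: [-3.14, 0.0, 1.571]
wrist_force: [-0.9, -0.2, -2.3]
opening: 0.0623
grip_force: 39.1
```

```bash
cat >> h.py <<'E'
def held(z0,z1,r=.045,save=None):
    c=cam('wrist'); P=cloud(c); T,_=tool(); q=(P.reshape(-1,3)-T[:3,3])@T[:3,:3]
    if save: cv2.imwrite(save,c['color'])
    a=q[(abs(q[:,0])<r)&(abs(q[:,1])<.031)&(q[:,2]>z0)&(q[:,2]<z1)]
    h,e=np.histogram(a[:,2],60); zt=e[h.argmax()]; k=abs(a[:,2]-zt)<.004
    A=np.c_[a[k][:,:2],np.ones(k.sum())]; print('tool: mode z',zt.round(4),'plane',np.linalg.lstsq(A,a[k,2],rcond=None)[0].round(4),'x range',np.percentile(a[k,0],[.5,99.5]).round(4),'y',np.percentile(a[k,1],[.5,99.5]).round(4))
E
python3 - <<'E'
from h import *
held(-.05,.02)
rows((.5952,-.0479,.13,67.7),(.5952,-.0479,.10,67.7))
E
```

```text
tool: mode z -0.0196 plane [-0.0008  0.0002 -0.0187] x range [-0.03    0.0315] y [-0.0305  0.0306]
t 12.9 tcp [0.6375 0.2389 0.1291] yaw 90.01 open 0.0626 F [-0.6 -0.4 -1.5] grip 39.1
[-28.68, -4.24, -0.04] [-0.003, 0.002, 0.389]
[-28.68, -4.23, 2.96] [-0.003, 0.002, 0.389]
```

apply_moves(steps=[[[-28.7,-4.2,0,0,0,0.389,5.5],[-28.7,-4.2,0,0,0,0.389,5.5],[-28.7,-4.2,0,0,0,0.389,5.5],[-28.7,-4.2,0,0,0,0.389,5.5],[-28.7,-4.2,0,0,0,0.389,5.5],[-28.7,-4.2,0,0,0,0.389,5.5],[-28.7,-4.2,0,0,0,0.389,5.5],[-28.7,-4.2,2,0,0,0.389,5.5],[-28.7,-4.2,4.5,0,0,0.389,5.5],[-28.7,-4.2,5.5,0,0,0.389,5.5],[-28.7,-4.2,5.5,0,0,0.389,5.5],[-28.7,-4.2,5.5,0,0,0.389,5.5],[-28.7,-4.2,5.5,0,0,0.389,5.5],[-28.7,-4.2,5.5,0,0,0.389,5.5]]])

```text
time_s: 14.3
tcp_pos: [0.5973, -0.0479, 0.0772]
ee_rot: [3.14, -0.001, 1.182]
wrist_force: [0.8, -0.7, -1.4]
opening: 0.0627
grip_force: 39.1
```

```bash
python3 - <<'E'
from h import *
held(-.05,.015)
rows((.5952,-.0480,.0533,67.7))
E
```

```text
tool: mode z -0.019 plane [-0.0016 -0.0006 -0.0181] x range [-0.0303  0.0312] y [-0.0306  0.0309]
t 14.3 tcp [ 0.5973 -0.0479  0.0771] yaw 67.72 open 0.063 F [-0.2 -0.4 -1.6] grip 39.1
[-0.09, -0.19, 2.38] [0.001, -0.001, 0.0]
```

apply_moves(steps=[[[-0.13,-0.19,0.8,0,0,0,5.5],[-0.13,-0.19,1.6,0,0,0,5.5],[-0.13,-0.19,2.0,0,0,0,5.5],[-0.13,-0.19,2.2,0,0,0,5.5],[-0.13,-0.19,2.2,0,0,0,5.5],[-0.13,-0.19,2.2,0,0,0,5.5]]])

```text
time_s: 14.95
tcp_pos: [0.5946, -0.0485, 0.0544]
ee_rot: [3.141, 0.0, 1.182]
wrist_force: [-0.2, 1.3, -0.8]
opening: 0.0629
grip_force: 39.1
```

```bash
python3 - <<'E'
from h import *
rows((.5950,-.0484,.0533,67.7))
E
```

```text
t 14.9 tcp [ 0.5946 -0.0485  0.0544] yaw 67.71 open 0.0629 F [-0.2  1.3 -0.8] grip 39.1
[0.02, 0.03, 0.11] [0.0, 0.0, 0.0]
```

apply_moves(steps=[[[0.02,0.04,0.1,0,0,0,5.5],[0.02,0.04,0.2,0,0,0,5.5],[0.02,0.04,0.2,0,0,0,5.5],[0.02,0.04,0.2,0,0,0,5.5]]])

```text
time_s: 15.35
tcp_pos: [0.5952, -0.0485, 0.0535]
ee_rot: [3.141, -0.001, 1.182]
wrist_force: [-5.4, 2.2, 9.7]
opening: 0.0627
grip_force: 40.1
```

The collar is on the prop; I release and rise.

apply_moves(steps=[[[0,0,0,0,0,0,8.5],[0,0,0,0,0,0,8.5],[0,0,0,0,0,0,8.5],[0,0,0,0,0,0,8.5],[0,0,0,0,0,0,8.5],[0,0,-2,0,0,0,8.5],[0,0,-6,0,0,0,8.5],[0,0,-11,0,0,0,8.5],[0,0,-14,0,0,0,8.5],[0,0,-14,0,0,0,8.5],[0,0,-14,0,0,0,8.5],[0,0,-14,0,0,0,8.5]]])

```text
time_s: 16.55
tcp_pos: [0.5942, -0.0481, 0.191]
ee_rot: [-3.14, 0.001, 1.182]
wrist_force: [0.5, -0.8, 0.0]
opening: 0.0851
grip_force: 0.0
```

```bash
python3 - <<'E'
from h import *
c=cam('wrist'); P=cloud(c); cv2.imwrite('pics/w5.png',c['color']); find(P,.5952,-.0480,.045,.065,.08);find(P,.5952,-.0480,.1,.012,.021)
rows((.4405,.2171,.18,90),(.4405,.2171,.11,90))
E
```

```text
2106 rect [ 0.5948 -0.0482  0.0625  0.0631] 48.35 circ [ 0.5946 -0.0483  0.032 ] z 0.0716
11443 rect [ 0.5954 -0.0485  0.1286  0.1298] 67.75 circ [ 0.5955 -0.0486  0.0896] z 0.0158
t 16.6 tcp [ 0.5941 -0.0482  0.1908] yaw 67.72 open 0.0849 F [-0.   0.  -1.3] grip 0.0
[18.72, -24.27, 1.11] [-0.002, 0.001, -0.389]
[18.73, -24.26, 8.11] [-0.002, 0.001, -0.389]
```

View pics/w5.png

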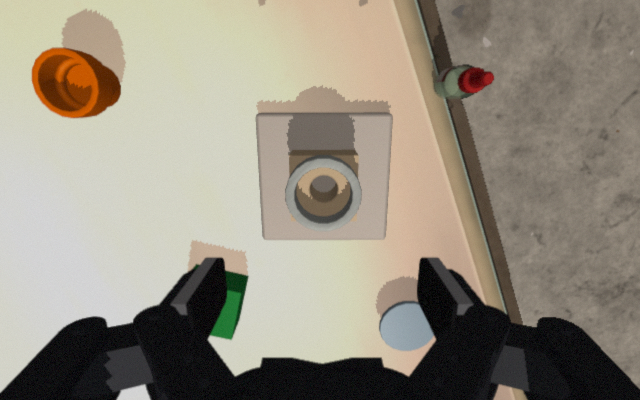

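The collar sits centred on the prop at (323,193), square on the shelf. The mould is next.

apply_moves(steps=[[[18.7,-24.3,1,0,0,-0.389,8.5],[18.7,-24.3,1,0,0,-0.389,8.5],[18.7,-24.3,1,0,0,-0.389,8.5],[18.7,-24.3,1,0,0,-0.389,8.5],[18.7,-24.3,1,0,0,-0.389,8.5],[18.7,-24.3,1,0,0,-0.389,8.5],[18.7,-24.3,1,0,0,-0.389,8.5],[18.7,-24.3,4,0,0,-0.389,8.5],[18.7,-24.3,8.1,0,0,-0.389,8.5],[18.7,-24.3,8.1,0,0,-0.389,8.5],[18.7,-24.3,8.1,0,0,-0.389,8.5],[18.7,-24.3,8.1,0,0,-0.389,8.5],[18.7,-24.3,8.1,0,0,-0.389,8.5]]])

```text
time_s: 17.9
tcp_pos: [0.4421, 0.2172, 0.1129]
ee_rot: [3.14, -0.002, 1.57]
wrist_force: [-0.4, 0.1, 0.3]
opening: 0.0849
grip_force: 0.0
```

```bash
python3 - <<'E'
from h import *
c=cam('wrist'); P=cloud(c); find(P,.4405,.2171,.045,.043,.055)
rows((.4405,.2171,.021,90))
E
```

```text
2103 rect [0.4401 0.2174 0.0549 0.0551] 46.62 circ [0.4401 0.2172 0.0281] z 0.0475
t 17.9 tcp [0.4419 0.2172 0.1127] yaw 89.98 open 0.085 F [-0.   0.2  0.3] grip 0.0
[-0.02, -0.16, 9.17] [0.002, -0.001, -0.0]
```

apply_moves(steps=[[[0,-0.2,3.5,0,0,0,8.5],[0,-0.2,7,0,0,0,8.5],[0,-0.2,8.7,0,0,0,8.5],[0,-0.2,9,0,0,0,8.5],[0,-0.2,9,0,0,0,8.5],[0,-0.2,9,0,0,0,8.5],[0,-0.2,9,0,0,0,8.5],[0,-0.2,9,0,0,0,8.5]]])

```text
time_s: 18.75
tcp_pos: [0.4396, 0.2173, 0.0223]
ee_rot: [3.14, -0.001, 1.571]
wrist_force: [0.7, 0.5, 0.3]
opening: 0.0851
grip_force: 0.0
```

```bash
python3 - <<'E'
from h import *
rows((.4401,.2173,.0215,90))
E
```

```text
t 18.8 tcp [0.4396 0.2173 0.0223] yaw 90.0 open 0.0851 F [0.7 0.5 0.3] grip 0.0
[0.0, 0.05, 0.08] [0.001, -0.001, 0.0]
```

apply_moves(steps=[[[0,0.05,0.05,0,0,0,4.8],[0,0.05,0.05,0,0,0,4.8],[0,0.05,0.05,0,0,0,4.8],[0,0.05,0.05,0,0,0,4.8],[0,0.05,0.05,0,0,0,4.8],[0,0.05,0.05,0,0,0,4.8],[0,0.05,0.05,0,0,0,4.8],[0,0.05,0.05,0,0,0,4.8],[0,0.05,0.05,0,0,0,4.8],[0,0.05,-2,0,0,0,4.8],[0,0.05,-7,0,0,0,4.8],[0,0.05,-13,0,0,0,4.8],[0,0.05,-16,0,0,0,4.8],[0,0.05,-16,0,0,0,4.8],[0,0.05,-16,0,0,0,4.8],[0,0.05,-16,0,0,0,4.8]]], newtons=35)

```text
time_s: 20.35
tcp_pos: [0.4386, 0.2163, 0.1798]
ee_rot: [-3.14, 0.002, 1.571]
wrist_force: [-0.6, -0.7, -1.7]
opening: 0.0536
grip_force: 37.6
```

```bash
python3 - <<'E'
from h import *
held(-.045,.02,.035,'pics/w6.png')
rows((.5947,-.0482,.18,67.7),(.5947,-.0482,.12,67.7))
E
```

```text
tool: mode z -0.0266 plane [-0.0051 -0.0098 -0.026 ] x range [-0.0259  0.0278] y [-0.0297  0.0298]
t 20.4 tcp [0.4386 0.2163 0.1796] yaw 90.0 open 0.0534 F [ 0.3  0.4 -2.2] grip 37.6
[-26.45, 15.61, -0.03] [-0.002, 0.002, 0.389]
[-26.44, 15.63, 5.97] [-0.002, 0.002, 0.389]
```

View pics/w6.png

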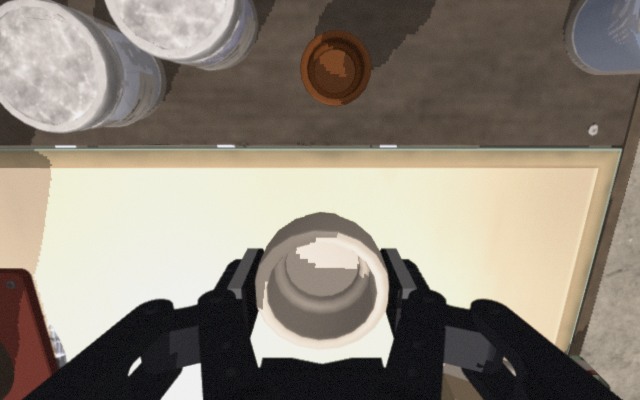

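The mould is held upright with its rim centred at (322,275).

apply_moves(steps=[[[-26.5,15.6,0,0,0,0.389,4.8],[-26.5,15.6,0,0,0,0.389,4.8],[-26.5,15.6,0,0,0,0.389,4.8],[-26.5,15.6,0,0,0,0.389,4.8],[-26.5,15.6,0,0,0,0.389,4.8],[-26.5,15.6,0,0,0,0.389,4.8],[-26.5,15.6,0,0,0,0.389,4.8],[-26.5,15.6,0,0,0,0.389,4.8],[-26.5,15.6,4,0,0,0.389,4.8],[-26.5,15.6,6,0,0,0.389,4.8],[-26.5,15.6,6,0,0,0.389,4.8],[-26.5,15.6,6,0,0,0.389,4.8],[-26.5,15.6,6,0,0,0.389,4.8],[-26.5,15.6,6,0,0,0.389,4.8]]])

```text
time_s: 21.8
tcp_pos: [0.5962, -0.0479, 0.1226]
ee_rot: [3.14, -0.001, 1.182]
wrist_force: [0.8, -0.5, -1.5]
opening: 0.0538
grip_force: 37.7
```

```bash
python3 - <<'E'
from h import *
held(-.045,.02,.035)
rows((.5947,-.0482,.1,67.7))
E
```

```text
tool: mode z -0.0265 plane [-0.0054 -0.0092 -0.0259] x range [-0.0262  0.0276] y [-0.0297  0.0295]
t 21.9 tcp [ 0.5961 -0.0479  0.1225] yaw 67.73 open 0.0533 F [-0.3  0.1 -1.2] grip 37.7
[-0.08, -0.13, 2.25] [0.002, -0.001, 0.0]
```

apply_moves(steps=[[[-0.13,-0.13,1,0,0,0,4.8],[-0.13,-0.13,2,0,0,0,4.8],[-0.13,-0.13,2,0,0,0,4.8],[-0.13,-0.13,2,0,0,0,4.8],[-0.13,-0.13,2,0,0,0,4.8]]])

```text
time_s: 22.35
tcp_pos: [0.594, -0.049, 0.1014]
ee_rot: [3.141, 0.0, 1.182]
wrist_force: [0.1, 0.3, -1.5]
opening: 0.0533
grip_force: 37.7
```

```bash
python3 - <<'E'
from h import *
rows((.5945,-.0487,.0745,67.7))
E
```

```text
t 22.4 tcp [ 0.594  -0.049   0.1014] yaw 67.7 open 0.0533 F [ 0.1  0.3 -1.5] grip 37.7
[0.05, 0.04, 2.69] [0.0, 0.0, 0.0]
```

apply_moves(steps=[[[0.05,0.04,0.8,0,0,0,4.8],[0.05,0.04,1.6,0,0,0,4.8],[0.05,0.04,2.2,0,0,0,4.8],[0.05,0.04,2.5,0,0,0,4.8],[0.05,0.04,2.5,0,0,0,4.8],[0.05,0.04,2.5,0,0,0,4.8],[0.05,0.04,2.5,0,0,0,4.8]]])

```text
time_s: 23.05
tcp_pos: [0.5945, -0.0486, 0.0766]
ee_rot: [3.141, -0.0, 1.182]
wrist_force: [0.7, 0.1, -1.6]
opening: 0.0538
grip_force: 37.7
```

```bash
python3 - <<'E'
from h import *
rows((.5945,-.0487,.074,67.7))
E
```

```text
t 23.1 tcp [ 0.5945 -0.0486  0.0766] yaw 67.71 open 0.0538 F [ 0.7  0.1 -1.6] grip 37.7
[-0.01, 0.0, 0.26] [0.0, -0.0, 0.0]
```

apply_moves(steps=[[[0,0,0.15,0,0,0,4.8],[0,0,0.3,0,0,0,4.8],[0,0,0.3,0,0,0,4.8],[0,0,0.3,0,0,0,4.8]]])

```text
time_s: 23.45
tcp_pos: [0.5946, -0.0486, 0.0737]
ee_rot: [3.141, -0.0, 1.182]
wrist_force: [-0.9, -0.3, 3.5]
opening: 0.0534
grip_force: 38.0
```

apply_moves(steps=[[[0,0,0.05,0,0,0,4.8],[0,0,0.05,0,0,0,8.5],[0,0,0.05,0,0,0,8.5],[0,0,0.05,0,0,0,8.5],[0,0,0.05,0,0,0,8.5],[0,0,0.05,0,0,0,8.5],[0,0,0.05,0,0,0,8.5],[0,0,-2,0,0,0,8.5],[0,0,-6,0,0,0,8.5],[0,0,-11,0,0,0,8.5],[0,0,-14,0,0,0,8.5],[0,0,-14,0,0,0,8.5],[0,0,-14,0,0,0,8.5],[0,0,-14,0,0,0,8.5]]])

```text
time_s: 24.85
tcp_pos: [0.5937, -0.0484, 0.212]
ee_rot: [-3.14, 0.001, 1.182]
wrist_force: [0.7, 0.7, 0.2]
opening: 0.0852
grip_force: 0.0
```

```bash
python3 - <<'E'
from h import *
c=cam('wrist'); P=cloud(c); cv2.imwrite('pics/w7.png',c['color']); find(P,.5946,-.0482,.04,.094,.106);find(P,.5946,-.0482,.04,.066,.076);find(P,.5952,-.0480,.1,.012,.021);find(P,.6193,-.238,.045,.02,.03)
rows((.6193,-.238,.18,75),(.6193,-.238,.08,75))
E
```

```text
1487 rect [ 0.5947 -0.0482  0.0548  0.0545] 66.95 circ [ 0.5943 -0.0484  0.0281] z 0.0995
1830 rect [ 0.5947 -0.0415  0.0626  0.0499] 1.5 circ [ 0.5945 -0.0482  0.032 ] z 0.0734
9532 rect [ 0.5956 -0.0482  0.1279  0.1299] 67.8 circ [ 0.5953 -0.0486  0.0895] z 0.0158
1795 rect [ 0.6152 -0.2379  0.0545  0.0639] 0.76 circ [ 0.6193 -0.2376  0.0327] z 0.0238
t 24.9 tcp [ 0.5936 -0.0484  0.2118] yaw 67.71 open 0.085 F [-0.1  0.2 -0.1] grip 0.0
[-16.56, 9.58, 3.18] [-0.002, 0.001, -0.127]
[-16.55, 9.6, 13.18] [-0.002, 0.001, -0.127]
```

View pics/w7.png

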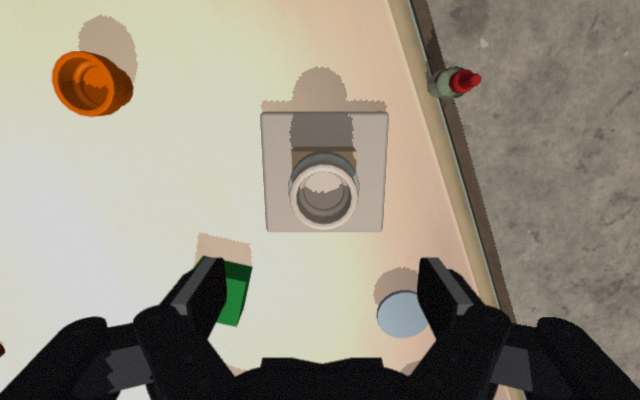

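The mould stands upright in the collar, rim centred at (322,196) with its top at 0.0995 m. The blank, at (402,313), is next.

apply_moves(steps=[[[-16.6,9.6,3,0,0,-0.127,8.5],[-16.6,9.6,3,0,0,-0.127,8.5],[-16.6,9.6,3,0,0,-0.127,8.5],[-16.6,9.6,3,0,0,-0.127,8.5],[-16.6,9.6,3,0,0,-0.127,8.5],[-16.6,9.6,8,0,0,-0.127,8.5],[-16.6,9.6,13.2,0,0,-0.127,8.5],[-16.6,9.6,13.2,0,0,-0.127,8.5],[-16.6,9.6,13.2,0,0,-0.127,8.5],[-16.6,9.6,13.2,0,0,-0.127,8.5],[-16.6,9.6,13.2,0,0,-0.127,8.5]]])

```text
time_s: 26.0
tcp_pos: [0.6217, -0.2392, 0.0841]
ee_rot: [3.138, 0.0, 1.309]
wrist_force: [-0.5, 0.7, -0.4]
opening: 0.0851
grip_force: 0.0
```

```bash
python3 - <<'E'
from h import *
c=cam('wrist'); P=cloud(c); find(P,.6193,-.238,.045,.021,.03)
rows((.6193,-.238,.003,75))
E
```

```text
6909 rect [ 0.6193 -0.2379  0.0629  0.063 ] 14.22 circ [ 0.6192 -0.2379  0.0321] z 0.0238
t 26.1 tcp [ 0.6215 -0.2391  0.0838] yaw 74.99 open 0.0848 F [-0.3  0.6  0.2] grip 0.0
[0.04, -0.27, 8.07] [0.003, -0.0, -0.0]
```

apply_moves(steps=[[[0.05,-0.27,3.5,0,0,0,8.5],[0.05,-0.27,6.5,0,0,0,8.5],[0.05,-0.27,7.7,0,0,0,8.5],[0.05,-0.27,7.8,0,0,0,8.5],[0.05,-0.27,7.8,0,0,0,8.5],[0.05,-0.27,7.8,0,0,0,8.5],[0.05,-0.27,7.8,0,0,0,8.5],[0.05,-0.27,7.8,0,0,0,8.5]]])

```text
time_s: 26.85
tcp_pos: [0.6183, -0.2375, 0.0042]
ee_rot: [3.14, -0.0, 1.309]
wrist_force: [-0.0, 0.9, 0.7]
opening: 0.0851
grip_force: 0.0
```

```bash
python3 - <<'E'
from h import *
rows((.6193,-.238,.003,75))
E
```

```text
t 26.9 tcp [ 0.6183 -0.2375  0.0042] yaw 74.99 open 0.0851 F [-0.   0.9  0.7] grip 0.0
[-0.02, 0.11, 0.12] [0.001, -0.0, -0.0]
```

apply_moves(steps=[[[0,0.1,0.1,0,0,0,8.5],[0,0.1,0.1,0,0,0,5.8],[0,0.1,0.1,0,0,0,5.8],[0,0.1,0.1,0,0,0,5.8],[0,0.1,0.1,0,0,0,5.8],[0,0.1,0.1,0,0,0,5.8],[0,0.1,0.1,0,0,0,5.8],[0,0.1,0.1,0,0,0,5.8],[0,0.1,-0.5,0,0,0,5.8],[0,0.1,-2,0,0,0,5.8],[0,0.1,-5,0,0,0,5.8],[0,0.1,-8,0,0,0,5.8],[0,0.1,-11,0,0,0,5.8],[0,0.1,-14,0,0,0,5.8],[0,0.1,-15,0,0,0,5.8],[0,0.1,-15,0,0,0,5.8],[0,0.1,-15,0,0,0,5.8],[0,0.1,-15,0,0,0,5.8]]], newtons=25)

```text
time_s: 28.65
tcp_pos: [0.618, -0.2372, 0.1517]
ee_rot: [-3.139, 0.0, 1.309]
wrist_force: [0.6, -0.0, -2.0]
opening: 0.0625
grip_force: 27.6
```

```bash
python3 - <<'E'
from h import *
held(-.04,.02,.04,'pics/w8.png')
rows((.5945,-.0483,.15,67.7),(.5945,-.0483,.11,67.7))
E
```

```text
tool: mode z -0.0214 plane [ 0.0067  0.0076 -0.0212] x range [-0.0295  0.031 ] y [-0.0302  0.0307]
t 28.7 tcp [ 0.618  -0.2373  0.1518] yaw 74.99 open 0.0627 F [ 0.4 -0.4 -1.1] grip 27.6
[17.64, -7.16, 0.19] [-0.002, 0.0, 0.127]
[17.64, -7.15, 4.19] [-0.002, 0.0, 0.127]
```

View pics/w8.png

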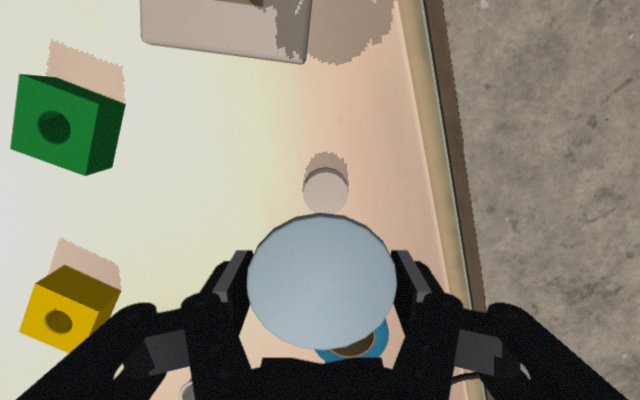

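The blank is held level, centred at (322,280). I carry it over the mould.

apply_moves(steps=[[[4,-1.6,0,0,0,0.03,5.8],[8,-3.2,0,0,0,0.06,5.8],[12,-4.8,0,0,0,0.09,5.8],[16,-6.4,0,0,0,0.127,5.8],[17.6,-7.2,0,0,0,0.127,5.8],[17.6,-7.2,0,0,0,0.127,5.8],[17.6,-7.2,1.5,0,0,0.127,5.8],[17.6,-7.2,3,0,0,0.127,5.8],[17.6,-7.2,3.5,0,0,0.127,5.8],[17.6,-7.2,3.5,0,0,0.127,5.8],[17.6,-7.2,3.5,0,0,0.127,5.8],[17.6,-7.2,3.5,0,0,0.127,5.8]]])

```text
time_s: 29.9
tcp_pos: [0.5951, -0.0495, 0.1187]
ee_rot: [3.141, -0.0, 1.181]
wrist_force: [0.3, 0.5, -0.9]
opening: 0.0627
grip_force: 27.7
```

```bash
python3 - <<'E'
from h import *
held(-.04,.02,.04)
rows((.5945,-.0483,.0848,67.7))
E
```

```text
tool: mode z -0.022 plane [ 0.0061  0.0073 -0.0213] x range [-0.03    0.0305] y [-0.0302  0.0307]
t 29.9 tcp [ 0.5951 -0.0493  0.1188] yaw 67.69 open 0.0624 F [ 0.4  0.6 -0.4] grip 27.7
[0.07, -0.1, 3.4] [0.001, -0.0, -0.0]
```

apply_moves(steps=[[[0.04,-0.1,1,0,0,0,5.8],[0.04,-0.1,2,0,0,0,5.8],[0.04,-0.1,2.7,0,0,0,5.8],[0.04,-0.1,3,0,0,0,5.8],[0.04,-0.1,3,0,0,0,5.8],[0.04,-0.1,3,0,0,0,5.8],[0.04,-0.1,3,0,0,0,5.8]]])

```text
time_s: 30.65
tcp_pos: [0.5942, -0.0483, 0.0886]
ee_rot: [3.141, -0.0, 1.182]
wrist_force: [-0.6, 0.2, 0.3]
opening: 0.0627
grip_force: 27.7
```

```bash
python3 - <<'E'
from h import *
rows((.5944,-.0484,.0848,67.7))
E
```

```text
t 30.6 tcp [ 0.5942 -0.0483  0.0886] yaw 67.71 open 0.0627 F [-0.6  0.2  0.3] grip 27.7
[-0.0, 0.02, 0.38] [0.0, -0.0, 0.0]
```

apply_moves(steps=[[[0,0.02,0.15,0,0,0,5.8],[0,0.02,0.28,0,0,0,5.8],[0,0.02,0.35,0,0,0,5.8],[0,0.02,0.35,0,0,0,5.8],[0,0.02,0.35,0,0,0,5.8]]])

```text
time_s: 31.15
tcp_pos: [0.5942, -0.0484, 0.0848]
ee_rot: [-3.142, 0.0, 1.182]
wrist_force: [-0.3, 0.5, -1.4]
opening: 0.0624
grip_force: 27.7
```

No contact yet, so I go down in small steps.

apply_moves(steps=[[[0,0,0.05,0,0,0,5.8],[0,0,0.1,0,0,0,5.8],[0,0,0.1,0,0,0,5.8],[0,0,0.1,0,0,0,5.8]]])

```text
time_s: 31.55
tcp_pos: [0.5947, -0.0485, 0.0846]
ee_rot: [3.141, -0.001, 1.182]
wrist_force: [-1.9, 0.4, 6.3]
opening: 0.0625
grip_force: 28.1
```

apply_moves(steps=[[[0,0,0.08,0,0,0,6.6],[0,0,0.08,0,0,0,6.8],[0,0,0.08,0,0,0,7.2],[0,0,0.08,0,0,0,8.5],[0,0,0.08,0,0,0,8.5],[0,0,0.08,0,0,0,8.5],[0,0,0.08,0,0,0,8.5],[0,0,-2,0,0,0,8.5],[0,0,-6,0,0,0,8.5],[0,0,-11,0,0,0,8.5],[0,0,-15,0,0,0,8.5],[0,0,-15,0,0,0,8.5],[0,0,-15,0,0,0,8.5],[0,0,-15,0,0,0,8.5]]])

```text
time_s: 32.95
tcp_pos: [0.5935, -0.0481, 0.2326]
ee_rot: [-3.14, 0.001, 1.182]
wrist_force: [0.4, 0.5, -0.6]
opening: 0.0852
grip_force: 0.0
```

```bash
python3 - <<'E'
from h import *
c=cam('wrist'); P=cloud(c); cv2.imwrite('pics/w9.png',c['color']); find(P,.5946,-.0482,.045,.100,.112);find(P,.5952,-.0480,.1,.012,.021)
q=P.reshape(-1,3);q=q[(np.hypot(q[:,0]-.5945,q[:,1]+.0483)<.03)&(q[:,2]>.09)]; print('tilt',np.linalg.lstsq(np.c_[q[:,:2],np.ones(len(q))],q[:,2],rcond=None)[0].round(4))
s=cam('side'); cv2.imwrite('pics/s9.png',cv2.resize(s['color'][120:280,200:440],None,fx=3,fy=3)); rows()
E
```

```text
4217 rect [ 0.5937 -0.0485  0.0633  0.0626] 22.24 circ [ 0.5941 -0.0485  0.0321] z 0.1058
8035 rect [ 0.5955 -0.0488  0.1285  0.1298] 67.83 circ [ 0.5956 -0.0491  0.0897] z 0.0158
tilt [ 1.9177  4.8276 -0.7043]
t 33.0 tcp [ 0.5935 -0.0482  0.2324] yaw 67.71 open 0.0849 F [-0.2  0.1 -0.7] grip 0.0
```

View pics/s9.png

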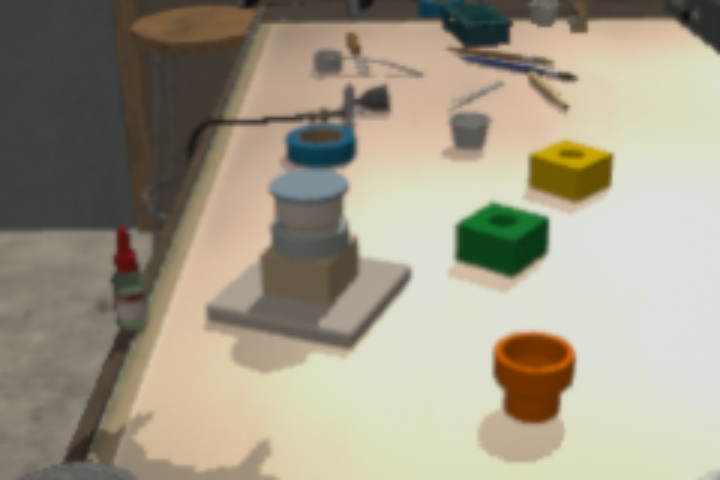

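The stack is complete: the blank at (310,185) lies flat on the mould with its top at 0.106 m, centred within about 1 mm. The bystanders have not moved.

```bash
python3 -c "
from workcell import *
print(job_done())"
```

```text
the job is handed in; nothing more can be done
None
```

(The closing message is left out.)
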